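# Find and release the latched channel key

## Task

One of the four identical keys on the switch box was left latched down. With the fingertips tap all four keys, one after another from the robot's left to its right, so lightly that no key changes state, to feel which one does not give; lift clear, then press the latched key all the way down and let it go, so that it springs up level with the others. While looking for it, do not push a raised key down as deep as the latched one stands, and leave the loose things round the box standing where they are.

Things in the scene. Friction and masses are not known exactly. Their poses are not given: they have to be found in the camera images.
- switch_box: Grey box with a black top panel and four square white keys in a row, fixed to the bench; 100 x 218 x 52 mm (x, y, z of its own axes). Origin: centre of its underside on the bench. Its y axis runs along the key row to the robot's left, z up; it may be turned by up to 0.35 rad. The flat top panel is 52 mm above the bench.
- place_1 (a point): Centre of the leftmost key's place (one dot behind it), on the top panel, 52 mm above the bench. Places are 46 mm apart along the box's y axis.
- place_2 (a point): Centre of the second key place from the left (two dots), on the top panel.
- place_3 (a point): Centre of the third key place from the left (three dots), on the top panel.
- place_4 (a point): Centre of the rightmost key place (four dots), on the top panel.
- unit_a: Key unit A: one of four identical white square keys (cap 25 x 25 mm) in a grey surround, standing at one of the four places (which one varies); never moves during the job. Origin: on the bench straight below the key's centre; axes as the box's. The key moves straight down.
- key_a (a joint): How far the key of unit A is down (m): 0 raised (cap top 12 mm above the panel, 64 mm above the bench), 0.005 latched (cap top 7 mm above the panel, 59 mm above the bench), 0.009 at its stop (cap top 3 mm above the panel). A raised key gives from 1.6 N on, 0.7 N more for each mm, and springs back. The latched key stays rigid up to about 5 N; pushed more than about 2.5 mm deeper (7 to 8 N) its latch lets go and it springs up to 0 when the finger is lifted.
- unit_b: Key unit B: one of four identical white square keys (cap 25 x 25 mm) in a grey surround, standing at one of the four places (which one varies); never moves during the job. Origin: on the bench straight below the key's centre; axes as the box's. The key moves straight down.
- key_b (a joint): How far the key of unit B is down (m): 0 raised (cap top 12 mm above the panel, 64 mm above the bench), 0.005 latched (cap top 7 mm above the panel, 59 mm above the bench), 0.009 at its stop (cap top 3 mm above the panel). A raised key gives from 1.6 N on, 0.7 N more for each mm, and springs back. The latched key stays rigid up to about 5 N; pushed more than about 2.5 mm deeper (7 to 8 N) its latch lets go and it springs up to 0 when the finger is lifted.
- unit_c: Key unit C: one of four identical white square keys (cap 25 x 25 mm) in a grey surround, standing at one of the four places (which one varies); never moves during the job. Origin: on the bench straight below the key's centre; axes as the box's. The key moves straight down.
- key_c (a joint): How far the key of unit C is down (m): 0 raised (cap top 12 mm above the panel, 64 mm above the bench), 0.005 latched (cap top 7 mm above the panel, 59 mm above the bench), 0.009 at its stop (cap top 3 mm above the panel). A raised key gives from 1.6 N on, 0.7 N more for each mm, and springs back. The latched key stays rigid up to about 5 N; pushed more than about 2.5 mm deeper (7 to 8 N) its latch lets go and it springs up to 0 when the finger is lifted.
- unit_d: Key unit D: one of four identical white square keys (cap 25 x 25 mm) in a grey surround, standing at one of the four places (which one varies); never moves during the job. Origin: on the bench straight below the key's centre; axes as the box's. The key moves straight down.
- key_d (a joint): How far the key of unit D is down (m): 0 raised (cap top 12 mm above the panel, 64 mm above the bench), 0.005 latched (cap top 7 mm above the panel, 59 mm above the bench), 0.009 at its stop (cap top 3 mm above the panel). A raised key gives from 1.6 N on, 0.7 N more for each mm, and springs back. The latched key stays rigid up to about 5 N; pushed more than about 2.5 mm deeper (7 to 8 N) its latch lets go and it springs up to 0 when the finger is lifted.
- vial_red: Loose bystander: glass screw vial with red cap, 27 mm diameter, 58 mm high, behind the box. Origin: centre of its underside, z up.
- vial_blue: Loose bystander: glass screw vial with blue cap, 27 mm diameter, 58 mm high, behind the box. Origin: centre of its underside, z up.
- beaker: Loose bystander: clear beaker, 54 mm diameter, 70 mm high, behind the box. Origin: centre of its underside, z up.
- pot: Loose bystander: white sample pot with blue lid, 47 mm diameter, 66 mm high, beside the box's left end. Origin: centre of its underside, z up.
- weight: Loose bystander: small brass-coloured calibration weight, 23 mm diameter, 48 mm high, beside the box's right end. Origin: centre of its underside, z up.
- petri: Loose bystander: clear petri dish, 71 mm diameter, 15 mm high, in front of the box. Origin: centre of its underside, z up.

How it is judged:
On the way, in this order (a step that is already met when the one before it is completed fails the run):
1. the key at place 1 from the left is tapped while a key is still latched (value of joint any of key_a, key_b, key_c, key_d above 0.0045 m and ((contact force between the fingers and unit_a above 0.3 N and horizontal distance between unit_a and place_1 below 0.01 m) or (contact force between the fingers and unit_b above 0.3 N and horizontal distance between unit_b and place_1 below 0.01 m) or (contact force between the fingers and unit_c above 0.3 N and horizontal distance between unit_c and place_1 below 0.01 m) or (contact force between the fingers and unit_d above 0.3 N and horizontal distance between unit_d and place_1 below 0.01 m))), for 0.04 s.
2. the key at place 2 from the left is tapped while a key is still latched (value of joint any of key_a, key_b, key_c, key_d above 0.0045 m and ((contact force between the fingers and unit_a above 0.3 N and horizontal distance between unit_a and place_2 below 0.01 m) or (contact force between the fingers and unit_b above 0.3 N and horizontal distance between unit_b and place_2 below 0.01 m) or (contact force between the fingers and unit_c above 0.3 N and horizontal distance between unit_c and place_2 below 0.01 m) or (contact force between the fingers and unit_d above 0.3 N and horizontal distance between unit_d and place_2 below 0.01 m))), for 0.04 s.
3. the key at place 3 from the left is tapped while a key is still latched (value of joint any of key_a, key_b, key_c, key_d above 0.0045 m and ((contact force between the fingers and unit_a above 0.3 N and horizontal distance between unit_a and place_3 below 0.01 m) or (contact force between the fingers and unit_b above 0.3 N and horizontal distance between unit_b and place_3 below 0.01 m) or (contact force between the fingers and unit_c above 0.3 N and horizontal distance between unit_c and place_3 below 0.01 m) or (contact force between the fingers and unit_d above 0.3 N and horizontal distance between unit_d and place_3 below 0.01 m))), for 0.04 s.
4. the key at place 4 from the left is tapped while a key is still latched (value of joint any of key_a, key_b, key_c, key_d above 0.0045 m and ((contact force between the fingers and unit_a above 0.3 N and horizontal distance between unit_a and place_4 below 0.01 m) or (contact force between the fingers and unit_b above 0.3 N and horizontal distance between unit_b and place_4 below 0.01 m) or (contact force between the fingers and unit_c above 0.3 N and horizontal distance between unit_c and place_4 below 0.01 m) or (contact force between the fingers and unit_d above 0.3 N and horizontal distance between unit_d and place_4 below 0.01 m))), for 0.04 s.
5. fingers lifted off the keys, the latched key still latched (value of joint any of key_a, key_b, key_c, key_d above 0.0045 m and value of joint each of key_a, key_b, key_c, key_d below 0.006 m and contact force between the fingers and unit_a below 0.05 N and contact force between the fingers and unit_b below 0.05 N and contact force between the fingers and unit_c below 0.05 N and contact force between the fingers and unit_d below 0.05 N), for 0.1 s.
6. the latched key is pressed down past its latch with the fingers (((value of joint key_a above 0.007 m and contact force between the fingers and unit_a above 1 N) or (value of joint key_b above 0.007 m and contact force between the fingers and unit_b above 1 N) or (value of joint key_c above 0.007 m and contact force between the fingers and unit_c above 1 N) or (value of joint key_d above 0.007 m and contact force between the fingers and unit_d above 1 N))), for 0.02 s.
7. it has sprung up and all four keys are raised (value of joint each of key_a, key_b, key_c, key_d below 0.0015 m), for 0.2 s.
At the end, for the whole second after the job is handed in: All four keys are raised (within 1.5 mm of their top position), and every loose thing stands upright within 15 mm of where it was (all of step 7 and distance of each of vial_red, vial_blue, beaker, pot, weight, petri from where it was at the start of the episode below 0.015 m and angle between each of vial_red, vial_blue, beaker, pot, weight, petri's own z axis and vertical below 0.2 rad); the robot touches nothing.
It fails at once if a raised key was pushed down as deep as the latched one: two keys were down together (value of joint each of key_a, key_b above 0.0047 m or value of joint each of key_a, key_c above 0.0047 m or value of joint each of key_a, key_d above 0.0047 m or value of joint each of key_b, key_c above 0.0047 m or value of joint each of key_b, key_d above 0.0047 m or value of joint each of key_c, key_d above 0.0047 m).
It fails at once if a loose thing was lifted, moved by more than 20 mm or tipped (distance of any of vial_red, vial_blue, beaker, pot, weight, petri from where it was at the start of the episode above 0.02 m or angle between any of vial_red, vial_blue, beaker, pot, weight, petri's own z axis and vertical above 0.3 rad).
It also fails if it takes over 53 s, if anything falls off the work surface, if the arm or the gripper's body presses on something with over 40 N, if the wrist force passes 120 N, or if a joint passes its speed limit or range.

## Robot

A 7-joint arm with a two-finger parallel gripper is mounted at the origin on a cart in front of the work surface, level with it; the furniture and walls round the work are solid. World frame = base frame: x ahead of the robot, y to its left, z up, the work surface at z = 0. Lengths are in m, angles in rad, forces in N, time in s.
With the tool pointing down it reaches from about 0.425 to 0.875 m from the base axis. Payload 8.4 kg.
Tool frame: the origin (TCP) lies midway between the tips of the shut fingers; the grasp point (between the pads) lies 19 mm behind it; y points along the fingers, x is the direction in which the jaws open and shut, and the axes are right-handed (so a half turn about y gives the same grasp; the last joint's range is limited). The gripper opens to 87 mm and grips with 3 to 60 N. Pads are 19 mm wide; open, the fingers measure 117 mm over their backs; the gripper's body (75 mm by 190 mm) begins 51 mm behind the grasp point.
Start: joints at [-1.218, 0.333, 0.04, 1.465, -0.013, 1.343, -0.059], TCP at [0.284, 0.585, 0.223] pointing down, gripper open.
Joint ranges: [-2.58, 2.58], [-0.38, 2.09], [-1.3, 1.39], [0.25, 2.4], [-1.5, 4.64], [0.08, 2.09], [-2.65, 2.65]. Speed limits (rad/s): [2.22, 2.22, 2.79, 2.79, 3.14, 3.14, 3.14].

## Interface

Orientations are given as a rotation vector (axis times angle).
In Python, from station import state, grab_frame, camera_params, hand_in gives the robot as it stands.
- The arm moves only by the shell command python3 -m inch 'ROWS' [OPENING] [FORCE]. ROWS is text: rows parted by semicolons, each of 6 numbers parted by spaces: the shift along the tool's x, y, z in cm, then the turn, a rotation vector about the tool's x, y, z in degrees. A call has exactly 10 rows; each row is the pose to reach, as a shift and turn from the pose commanded when the call began, along the tool's axes at that moment; what a row does not reach only later rows make up. A row lasts 1/12 s, in which the tool goes at most 41.7 mm and 7.16 degrees, less where a joint would pass 70% of its speed; a pose out of reach is approached as far as the arm can. A call with a gripper value outside its range is refused whole. OPENING is the closure, from -1 (fully open) to 1 (shut), set as the call begins (- or left out, the last holds). The fingers move at their own pace and stop on an object; FORCE is the grip in N (left out, the last holds). Time passes only in rows, so rows that repeat a pose let the fingers close, or fill a call up. It gives the time, the measured TCP pose, the force and the opening at its end, in the units of the state.
- state(): the state, without advancing time (a new reading comes with each control period).
- grab_frame(name): name is "scene" or "top" or "wrist"; returns (picture, depth): 420x560x3 uint8, red, green, blue; 420x560 float32, m along the optical axis (not along the pixel's ray), 0 where there is no reading.
- camera_params(name): a dict with "K" (3x3 intrinsics, pixels), "dist_coeffs" ([k1, k2, p1, p2, k3] as OpenCV has them; the pictures are not rectified), "position" and "orientation" of the camera in the world; the wrist camera has in their place "tool_from_camera" (4x4, takes a point from camera to tool coordinates, whose origin is the TCP and whose axes are the tool frame's). Camera axes: x right, y up, looking along -z (the intrinsics and any distortion apply to the point x, -y, -z); pixel columns grow to the right and rows downward; lengths in m; the calibration is good to about 2 mm. A picture is of the moment at which its call begins: read the wrist's pose just before it. camera_params takes no time and is no camera call.
- hand_in(): hands the job in, once; it reports no verdict.
The state is a dict: "time_s": time; "joint_positions": joint angles; "qvel": joint speeds; "joint_efforts": joint torques, N m; "tcp_pos": TCP position; "tcp_rot": TCP orientation; "contact_force": force on the tool from outside, world axes, zero at the start; "ft_torque": the same for the moment, N m; "finger_gap": opening from 0.0 (shut) to 1.0 (fully open).
Only numpy, scipy, OpenCV 4.12 (cv2) and the standard library are available. Lean on these libraries where they do the work, as an engineer would, in place of code of your own. Each camera call takes 0.05 s, during which the arm holds its last target. There are 200 camera calls.

## Working session

There is one attempt and no reset: what is moved stays moved. The work goes in short steps, Python scripts to look and compute and a shell command to move; the robot and the scene stay as the last step left them, time stands still between calls to the robot, and variables do not carry over. Pictures are saved under pics/ and viewed, about 8 in all and at most 12, crops included, and the job is handed in when it is done.

```bash
mkdir -p pics; ls
python3 - <<'E'
from station import *
import cv2,numpy as np
s=state();print(s)
for n in("top","scene"):
    p,d=grab_frame(n);cv2.imwrite(f"pics/{n}0.png",p[:,:,::-1]);np.savez(f"{n}0.npz",p=p,d=d);print(camera_params(n))
print(camera_params("wrist"))
E
```

```text
pics
{'time_s': 0.0, 'joint_positions': array([-1.21823577,  0.33393916,  0.03987242,  1.46626439, -0.013396  ,
        1.34331873, -0.05850561]), 'qvel': array([-0.00030331, -0.00042739,  0.00057355, -0.00122494, -0.00148502,
        0.0003297 ,  0.0006308 ]), 'joint_efforts': array([ 4.69900351e-04, -6.56375813e+01,  1.33553926e+00, -4.03797197e+01,
       -5.96647826e-02,  4.49040101e-02,  2.27109044e-04]), 'tcp_pos': array([0.2835777 , 0.58435124, 0.22164438]), 'tcp_rot': array([-1.39069384, -0.8693356 ,  0.87154022]), 'contact_force': array([-0.67531695, -0.50898674,  0.43408676]), 'ft_torque': array([ 0.03199107, -0.0033534 ,  0.02991396]), 'finger_gap': 1.0023465029645808}
{'K': array([[499.3059856 ,   0.        , 279.45404297],
       [  0.        , 499.3059856 , 209.28945389],
       [  0.        ,   0.        ,   1.        ]]), 'dist_coeffs': array([0.04635792, 0.        , 0.        , 0.        , 0.        ]), 'position': array([0.46057569, 0.03169729, 1.24444624]), 'orientation': array([ 0.07951184, -0.08875244, -1.57599887])}
{'K': array([[438.3341098 ,   0.        , 276.
[... 238 characters left out ...]
.27869962,  0.63537023]), 'orientation': array([ 0.76455393, -0.4417265 , -0.96652036])}
{'K': array([[353.64870701,   0.        , 270.728882  ],
       [  0.        , 353.64870701, 205.8186549 ],
       [  0.        ,   0.        ,   1.        ]]), 'dist_coeffs': array([-0.03464415,  0.        ,  0.        ,  0.        ,  0.        ]), 'tool_from_camera': array([[ 9.99999150e-01,  9.58914765e-04, -8.83931593e-04,
        -3.65514877e-04],
       [-1.11847930e-03,  2.82011814e-01, -9.59410280e-01,
        -1.61683707e-01],
       [-6.70713532e-04,  9.59410453e-01,  2.82012646e-01,
         7.71875735e-02],
       [ 0.00000000e+00,  0.00000000e+00,  0.00000000e+00,
         1.00000000e+00]])}
```

View pics/top0.png

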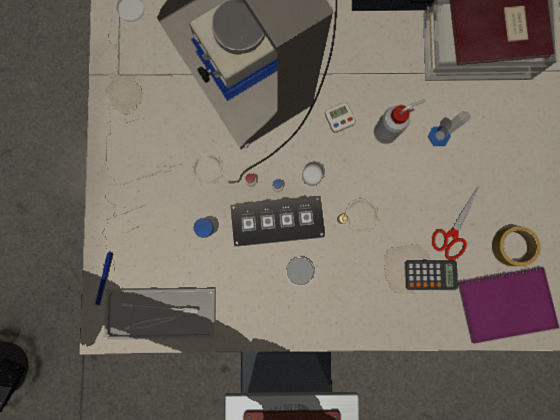

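```bash
cat > h.py <<'E'
from station import *
import cv2,numpy as np
from scipy.spatial.transform import Rotation as R
def cam(n,s=None):
    c=camera_params(n)
    if n!="wrist": return c,np.array(c["position"]),R.from_rotvec(c["orientation"]).as_matrix()
    T=c["tool_from_camera"];Rt=R.from_rotvec(s["tcp_rot"]).as_matrix()
    return c,s["tcp_pos"]+Rt@T[:3,3],Rt@T[:3,:3]
def ray(n,uv,z,s=None):
    c,p,M=cam(n,s)
    q=cv2.undistortPoints(np.array(uv,float).reshape(-1,1,2),c["K"],c["dist_coeffs"])[:,0]
    d=np.c_[q[:,0],-q[:,1],-np.ones(len(q))]@M.T
    return p+d*((z-p[2])/d[:,2])[:,None]
def keys(img,lo=150,amin=60,amax=500):
    m=(img.min(2)>lo).astype(np.uint8)
    _,_,st,ce=cv2.connectedComponentsWithStats(m)
    return [(ce[i],st[i]) for i in range(1,len(st)) if amin<st[i][4]<amax and .7<st[i][2]/st[i][3]<1.4]
E
python3 - <<'E'
from h import *
s=state();print(R.from_rotvec(s["tcp_rot"]).as_matrix().round(3))
z=np.load("top0.npz");p=z["p"];d=z["d"]
for lo in(130,170):
  for c,st in keys(p,lo,40,400):
    if 230<c[0]<330 and 190<c[1]<250: print(lo,c.round(1),st,ray("top",c,.064)[0].round(4), d[int(c[1]),int(c[0])])
for nm,uv,h in(("red",(251,180),.058),("blue",(278,184),.058),("beaker",(313,174),.07),("pot",(204,228),.066),("wt",(343,218),.048),("petri",(300,270),.015)):
  print(nm,ray("top",[uv],h)[0].round(3))
cv2.imwrite("pics/crop.png",np.vstack([cv2.resize(p[160:290,190:360,::-1],None,fx=3,fy=3,interpolation=cv2.INTER_CUBIC)]))
E
```

```text
[[ 0.437 -0.001 -0.9  ]
 [ 0.9   -0.001  0.437]
 [-0.001 -1.    -0.   ]]
130 [305.5 217.2] [301 213  10  10  67] [ 0.5681 -0.0374  0.064 ] 1.183546
130 [286.5 219.4] [282 215  10  10  67] [0.5631 0.0078 0.064 ] 1.1901141
130 [267.2 221.4] [263 217  10  10  65] [0.5587 0.0536 0.064 ] 1.1837215
130 [247.8 223.3] [243 219  11  10  65] [0.5544 0.0996 0.064 ] 1.1830478
red [0.659 0.092 0.058]
blue [0.649 0.027 0.058]
beaker [ 0.671 -0.056  0.07 ]
pot [0.544 0.203 0.066]
wt [ 0.567 -0.129  0.048]
petri [ 0.443 -0.025  0.015]
```

View pics/crop.png

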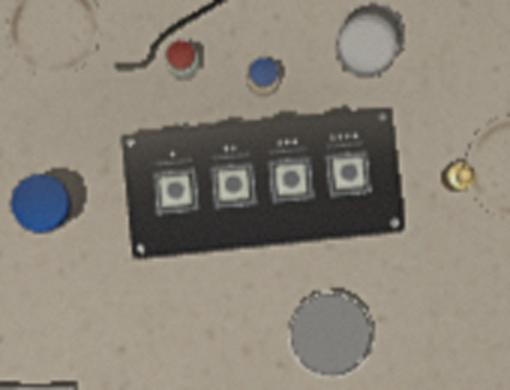

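View pics/scene0.png

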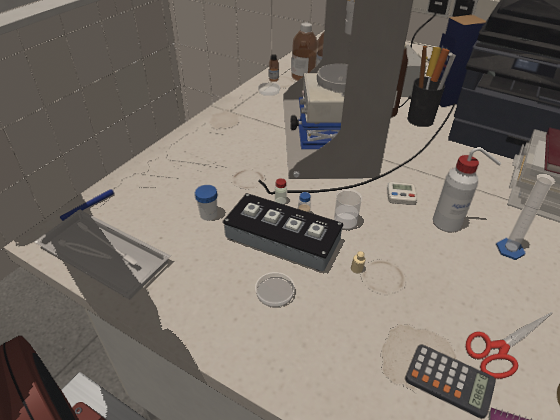

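```bash
python3 -m inch '-1.9 0 -2.5 0 -1.6 0;-3.8 0 -4.9 0 -3.2 0;-5.6 0 -7.4 0 -4.8 0;-7.5 0 -9.8 0 -6.3 0;-9.4 0 -12.3 0 -7.9 0;-11.3 0 -14.8 0 -9.5 0;-13.2 0 -17.2 0 -11.1 0;-15 0 -19.7 0 -12.7 0;-16.9 0 -22.1 0 -14.3 0;-18.8 0 -24.6 0 -15.8 0' 1 20
python3 - <<'E'
from h import *
s=state();M=R.from_rotvec(s["tcp_rot"]).as_matrix()
print((M.T@(np.array([.561,.031,.18])-s["tcp_pos"])*100).round(2),M.round(3),s["joint_positions"].round(2))
E
```

```text
time_s: 0.93
tcp_pos: [0.4232, 0.3067, 0.2223]
tcp_rot: [-1.287, -1.079, 1.08]
contact_force: [0.7, 0.3, -0.2]
finger_gap: 0.325
[-24.76   4.23 -18.36] [[ 0.174 -0.001 -0.985]
 [ 0.985 -0.     0.174]
 [-0.    -1.     0.   ]] [-0.89  0.07  0.19  1.78 -0.01  1.29  0.7 ]
```

```bash
python3 -m inch '-3.1 0.5 -2.3 0 -2 0;-6.2 1.0 -4.6 0 -4 0;-9.3 1.6 -6.9 0 -6 0;-12.4 2.1 -9.2 0 -7.9 0;-15.5 2.6 -11.5 0 -9.9 0;-18.6 3.2 -13.8 0 -11.9 0;-21.7 3.7 -16.1 0 -13.9 0;-24.8 4.2 -18.4 0 -15.8 0;-24.8 4.2 -18.4 0 -15.8 0;-24.8 4.2 -18.4 0 -15.8 0'
cat > look.py <<'E'
from h import *
import sys
s=state();p,d=grab_frame("wrist");cv2.imwrite(f"pics/{sys.argv[1]}.png",p[:,:,::-1]);np.savez(sys.argv[1],p=p,d=d)
print(s["tcp_pos"],R.from_rotvec(s["tcp_rot"]).as_matrix().round(3),s["joint_positions"].round(2),s["contact_force"])
c,o,M=cam("wrist",s)
for e,st in keys(p,int(sys.argv[2]),200,6000):
    dd=d[int(e[1])-3:int(e[1])+4,int(e[0])-3:int(e[0])+4];dd=np.median(dd)
    q=cv2.undistortPoints(e.reshape(1,1,2),c["K"],c["dist_coeffs"])[0,0]
    print(e.round(1),st,ray("wrist",e,.064,s)[0].round(4),"depth",(o+M@np.array([q[0],-q[1],-1])*dd).round(4))
E
python3 look.py w1 130
```

```text
time_s: 1.77
tcp_pos: [0.5609, 0.0289, 0.1799]
tcp_rot: [-1.163, -1.277, 1.28]
contact_force: [0.5, 0.0, -0.2]
finger_gap: 0.009
[0.56085141 0.02890245 0.17986419] [[-0.095 -0.001 -0.996]
 [ 0.996 -0.001 -0.095]
 [-0.001 -1.     0.001]] [-0.52  0.19  0.44  1.76 -0.08  1.22  1.61] [ 0.46716935  0.02954283 -0.22303766]
[359.6 199.4] [336 182  41  38 972] [0.5528 0.1005 0.064 ] depth [0.5528 0.1006 0.0638]
[ 26.8 345.6] [ 18 335  21  29 226] [ 0.7247 -0.1888  0.064 ] depth [ 0.768  -0.2266  0.0141]
```

View pics/w1.png

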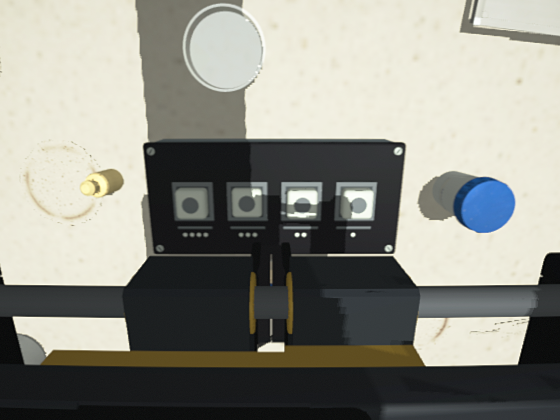

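Run:
```python
from h import *
s=state();c,o,M=cam("wrist",s);z=np.load("w1.npz");d=z["d"]
v,u=np.mgrid[170:235,150:400];uv=np.c_[u.ravel(),v.ravel()].astype(float)
q=cv2.undistortPoints(uv.reshape(-1,1,2),c["K"],c["dist_coeffs"])[:,0]
P=(o+(np.c_[q[:,0],-q[:,1],-np.ones(len(q))]*d[v.ravel(),u.ravel()][:,None])@M.T)
H=P[:,2].reshape(v.shape)
n,l,st,ce=cv2.connectedComponentsWithStats((H>.0565).astype(np.uint8))
for i in range(1,n):
    if st[i][4]>100:
        m=(l==i).ravel();print(st[i],P[m].mean(0).round(4),((P[m].min(0)+P[m].max(0))/2).round(4),np.percentile(P[m,2],[10,50,90]).round(4))
pan=H[5:12];print("panel",np.median(pan),"surround sample",np.percentile(H,[50,70,80]))
```

```text
[ 24  18  34  31 933] [ 0.5689 -0.0347  0.0639] [ 0.5335 -0.0127  0.1992] [0.0611 0.0633 0.0644]
[ 81  18  30  29 800] [0.565  0.0103 0.06  ] [0.531  0.0104 0.1992] [0.0575 0.0586 0.0596]
[136  18  31  31 908] [0.5602 0.0555 0.0636] [0.529  0.0461 0.1992] [0.0617 0.0636 0.0645]
[190  18  33  31 942] [0.5557 0.1005 0.064 ] [0.5268 0.0689 0.1992] [0.0611 0.0635 0.0646]
panel 0.051673732407756995 surround sample [0.05221259 0.05304114 0.05830226]
```

```bash
cat > d.py <<'E'
from h import *
s=state();M=R.from_rotvec(s["tcp_rot"]).as_matrix()
K=dict(k1=(.5545,.1),k2=(.559,.0545),k3=(.564,.009),k4=(.5685,-.036))
print("t",round(s["time_s"],2),"tcp",s["tcp_pos"].round(4),"F",s["contact_force"].round(2),"tq",s["joint_efforts"][[1,3]].round(2))
for k,(x,y) in K.items(): print(k,(M.T@(np.array([x,y,.064])-s["tcp_pos"])*100).round(2))
E
python3 -m inch '2.5 1 0 0 0 0;5 3 0 0 0 0;7.1 5 0 0 0 0;7.1 8 0 0 0 0;7.1 10 0 0 0 0;7.1 10.5 0 0 0 0;7.1 10.8 0 0 0 0;7.1 10.8 0 0 0 0;7.1 10.8 0 0 0 0;7.1 10.8 0 0 0 0';python3 d.py
```

```text
time_s: 2.65
tcp_pos: [0.5546, 0.1027, 0.0741]
tcp_rot: [-1.162, -1.284, 1.281]
contact_force: [-0.2, 0.3, -0.9]
finger_gap: 0.001
t 2.65 tcp [0.5546 0.1027 0.0741] F [-0.21  0.32 -0.88] tq [-52.88 -34.41]
k1 [-0.27  1.    0.04]
k2 [-4.84  1.    0.04]
k3 [-9.42  1.   -0.  ]
k4 [-13.94   1.    -0.  ]
```

```bash
python3 -m inch '-.2 .2 0 0 0 0;-.2 .4 0 0 0 0;-.2 .6 0 0 0 0;-.2 .7 0 0 0 0;-.2 .7 0 0 0 0;-.2 .7 0 0 0 0;-.2 .7 0 0 0 0;-.2 .7 0 0 0 0;-.2 .7 0 0 0 0;-.2 .7 0 0 0 0';python3 d.py|head -2
python3 -m inch '0 .05 0 0 0 0;0 .1 0 0 0 0;0 .15 0 0 0 0;0 .2 0 0 0 0;0 .2 0 0 0 0;0 .2 0 0 0 0;0 .2 0 0 0 0;0 .2 0 0 0 0;0 .2 0 0 0 0;0 .2 0 0 0 0';python3 d.py|head -2
```

```text
time_s: 3.48
tcp_pos: [0.5539, 0.1005, 0.0656]
tcp_rot: [-1.16, -1.282, 1.282]
contact_force: [0.3, -0.5, 0.1]
finger_gap: 0.008
t 3.48 tcp [0.5539 0.1005 0.0656] F [ 0.27 -0.5   0.13] tq [-53.73 -34.27]
k1 [-0.06  0.16 -0.06]
time_s: 4.32
tcp_pos: [0.5539, 0.1005, 0.0636]
tcp_rot: [-1.16, -1.282, 1.282]
contact_force: [-0.7, -0.9, 2.9]
finger_gap: 0.002
t 4.32 tcp [0.5539 0.1005 0.0636] F [-0.71 -0.92  2.93] tq [-52.82 -33.61]
k1 [-0.05 -0.04 -0.06]
```

```bash
python3 -m inch '0 .05 0 0 0 0;0 .1 0 0 0 0;0 .1 0 0 0 0;0 .1 0 0 0 0;0 .1 0 0 0 0;0 .1 0 0 0 0;0 .1 0 0 0 0;0 .1 0 0 0 0;0 .1 0 0 0 0;0 .1 0 0 0 0';python3 d.py|head -2
```

```text
time_s: 5.15
tcp_pos: [0.5539, 0.1005, 0.0626]
tcp_rot: [-1.16, -1.282, 1.282]
contact_force: [-0.1, -0.4, 2.7]
finger_gap: 0.005
t 5.15 tcp [0.5539 0.1005 0.0626] F [-0.06 -0.37  2.75] tq [-52.49 -33.23]
k1 [-0.06 -0.14 -0.06]
```

```bash
python3 -m inch '0 -.5 0 0 0 0;0 -1.2 0 0 0 0;-1.5 -1.2 0 0 0 0;-3 -1.2 0 0 0 0;-4.6 -1.2 -.05 0 0 0;-4.6 -1.2 -.05 0 0 0;-4.6 -.8 -.05 0 0 0;-4.6 -.5 -.05 0 0 0;-4.6 -.3 -.05 0 0 0;-4.6 -.3 -.05 0 0 0';python3 d.py|head -3
python3 -m inch '0 .05 0 0 0 0;0 .1 0 0 0 0;0 .15 0 0 0 0;0 .2 0 0 0 0;0 .25 0 0 0 0;0 .3 0 0 0 0;0 .3 0 0 0 0;0 .3 0 0 0 0;0 .3 0 0 0 0;0 .3 0 0 0 0';python3 d.py|head -3
```

```text
time_s: 5.98
tcp_pos: [0.5584, 0.0557, 0.0648]
tcp_rot: [-1.159, -1.282, 1.284]
contact_force: [0.0, 0.4, -0.5]
finger_gap: 0.008
t 5.98 tcp [0.5584 0.0557 0.0648] F [ 0.03  0.43 -0.54] tq [-53.44 -34.37]
k1 [ 4.44  0.08 -0.06]
k2 [-0.13  0.08 -0.05]
time_s: 6.82
tcp_pos: [0.5591, 0.0548, 0.0627]
tcp_rot: [-1.161, -1.283, 1.282]
contact_force: [-0.1, 1.5, 3.7]
finger_gap: 0.005
t 6.82 tcp [0.5591 0.0548 0.0627] F [-0.13  1.51  3.72] tq [-51.88 -32.96]
k1 [ 4.54 -0.13  0.01]
k2 [-0.03 -0.13  0.01]
```

```bash
python3 -m inch '0 -.5 0 0 0 0;0 -1.2 0 0 0 0;-1.5 -1.2 0 0 0 0;-3 -1.2 0 0 0 0;-4.6 -1.2 0 0 0 0;-4.6 -1.2 0 0 0 0;-4.6 -.8 0 0 0 0;-4.6 -.5 0 0 0 0;-4.6 -.3 0 0 0 0;-4.6 -.3 0 0 0 0';python3 d.py|sed -n 1p\;4p
python3 -m inch '0 .05 0 0 0 0;0 .1 0 0 0 0;0 .15 0 0 0 0;0 .2 0 0 0 0;0 .25 0 0 0 0;0 .3 0 0 0 0;0 .3 0 0 0 0;0 .3 0 0 0 0;0 .3 0 0 0 0;0 .3 0 0 0 0';python3 d.py|sed -n 1p\;4p
```

```text
time_s: 7.65
tcp_pos: [0.563, 0.0099, 0.0648]
tcp_rot: [-1.159, -1.282, 1.284]
contact_force: [-0.8, -0.0, -0.4]
finger_gap: 0.004
t 7.65 tcp [0.563  0.0099 0.0648] F [-0.81 -0.01 -0.39] tq [-53.44 -34.36]
k3 [-0.1   0.08 -0.09]
time_s: 8.48
tcp_pos: [0.5635, 0.009, 0.0626]
tcp_rot: [-1.16, -1.282, 1.282]
contact_force: [-0.1, 0.2, 1.1]
finger_gap: 0.009
t 8.48 tcp [0.5635 0.009  0.0626] F [-0.05  0.18  1.14] tq [-53.4  -34.06]
k3 [-0.   -0.14 -0.05]
```

```bash
python3 -m inch '0 .05 0 0 0 0;0 .1 0 0 0 0;0 .15 0 0 0 0;0 .2 0 0 0 0;0 .2 0 0 0 0;0 .2 0 0 0 0;0 .2 0 0 0 0;0 .2 0 0 0 0;0 .2 0 0 0 0;0 .2 0 0 0 0';python3 d.py|sed -n 1p\;4p
```

```text
time_s: 9.32
tcp_pos: [0.5635, 0.0089, 0.0606]
tcp_rot: [-1.16, -1.282, 1.282]
contact_force: [-0.0, 1.0, -0.0]
finger_gap: 0.011
t 9.32 tcp [0.5635 0.0089 0.0606] F [-0.03  0.99 -0.03] tq [-53.52 -33.97]
k3 [ 0.   -0.34 -0.05]
```

```bash
python3 -m inch '0 .05 0 0 0 0;0 .1 0 0 0 0;0 .12 0 0 0 0;0 .14 0 0 0 0;0 .16 0 0 0 0;0 .16 0 0 0 0;0 .16 0 0 0 0;0 .16 0 0 0 0;0 .16 0 0 0 0;0 .16 0 0 0 0';python3 d.py|sed -n 1p\;4p
```

```text
time_s: 10.15
tcp_pos: [0.5636, 0.009, 0.0593]
tcp_rot: [-1.16, -1.282, 1.282]
contact_force: [-3.0, 0.1, 5.6]
finger_gap: 0.002
t 10.15 tcp [0.5636 0.009  0.0593] F [-3.04  0.09  5.57] tq [-51.21 -33.05]
k3 [-0.01 -0.47 -0.04]
```

The third key doesn't give at 59 mm, so it's the latched one. Next is key 4.

```bash
python3 -m inch '0 -.5 0 0 0 0;0 -1.2 0 0 0 0;0 -1.6 0 0 0 0;-2 -1.6 0 0 0 0;-3.5 -1.6 0 0 0 0;-4.5 -1.6 0 0 0 0;-4.5 -1.6 0 0 0 0;-4.5 -1.1 0 0 0 0;-4.5 -.7 0 0 0 0;-4.5 -.7 0 0 0 0';python3 d.py|sed -n 1p\;5p
python3 -m inch '0 .05 0 0 0 0;0 .1 0 0 0 0;0 .15 0 0 0 0;0 .2 0 0 0 0;0 .25 0 0 0 0;0 .3 0 0 0 0;0 .34 0 0 0 0;0 .34 0 0 0 0;0 .34 0 0 0 0;0 .34 0 0 0 0';python3 d.py|sed -n 1p\;5p
```

```text
time_s: 10.98
tcp_pos: [0.5673, -0.0345, 0.0647]
tcp_rot: [-1.158, -1.282, 1.284]
contact_force: [-1.4, -0.0, -0.4]
finger_gap: 0.004
t 10.98 tcp [ 0.5673 -0.0345  0.0647] F [-1.37 -0.02 -0.4 ] tq [-54.42 -34.79]
k4 [-0.16  0.07 -0.11]
time_s: 11.82
tcp_pos: [0.5681, -0.0357, 0.0627]
tcp_rot: [-1.161, -1.283, 1.282]
contact_force: [-0.8, 1.5, 3.2]
finger_gap: 0.005
t 11.82 tcp [ 0.5681 -0.0357  0.0627] F [-0.84  1.45  3.22] tq [-52.5  -33.08]
k4 [-0.03 -0.13 -0.03]
```

```bash
python3 -m inch '0 -.7 0 0 0 0;0 -1.5 0 0 0 0;1.5 -1.5 0 0 0 0;3 -1.5 0 0 0 0;4.5 -1.5 0 0 0 0;4.5 -1.5 0 0 0 0;4.5 -1.5 0 0 0 0;4.5 -1.5 0 0 0 0;4.5 -1.5 0 0 0 0;4.5 -1.5 0 0 0 0';python3 d.py|sed -n 1p\;4p
python3 -m inch '0 .4 0 0 0 0;0 .8 0 0 0 0;0 1.2 0 0 0 0;0 1.5 0 0 0 0;0 1.6 0 0 0 0;0 1.7 0 0 0 0;0 1.7 0 0 0 0;0 1.7 0 0 0 0;0 1.7 0 0 0 0;0 1.7 0 0 0 0';python3 d.py|sed -n 1p\;4p
```

```text
time_s: 12.65
tcp_pos: [0.5636, 0.0078, 0.0777]
tcp_rot: [-1.161, -1.281, 1.282]
contact_force: [-0.8, -0.6, 0.5]
finger_gap: 0.007
t 12.65 tcp [0.5636 0.0078 0.0777] F [-0.79 -0.63  0.53] tq [-52.68 -34.82]
k3 [ 0.11  1.37 -0.06]
time_s: 13.48
tcp_pos: [0.5636, 0.009, 0.0607]
tcp_rot: [-1.161, -1.283, 1.282]
contact_force: [-0.3, -0.6, 0.3]
finger_gap: 0.006
t 13.48 tcp [0.5636 0.009  0.0607] F [-0.29 -0.56  0.26] tq [-53.44 -33.96]
k3 [-0.01 -0.33 -0.04]
```

```bash
python3 -m inch '0 .1 0 0 0 0;0 .2 0 0 0 0;0 .3 0 0 0 0;0 .4 0 0 0 0;0 .45 0 0 0 0;0 .5 0 0 0 0;0 .55 0 0 0 0;0 .55 0 0 0 0;0 .55 0 0 0 0;0 .55 0 0 0 0';python3 d.py|sed -n 1p\;4p
```

```text
time_s: 14.32
tcp_pos: [0.5638, 0.009, 0.0557]
tcp_rot: [-1.161, -1.283, 1.282]
contact_force: [-4.0, 0.1, 7.7]
finger_gap: 0.009
t 14.32 tcp [0.5638 0.009  0.0557] F [-3.96  0.06  7.67] tq [-50.38 -32.31]
k3 [ 0.   -0.83 -0.02]
```

```bash
python3 -m inch '0 .05 0 0 0 0;0 .07 0 0 0 0;0 .07 0 0 0 0;0 -.4 0 0 0 0;0 -1 0 0 0 0;0 -3 0 0 0 0;0 -6 0 0 0 0;0 -9 0 0 0 0;0 -12 0 0 0 0;0 -12.4 0 0 0 0'; python3 -m inch '2 0 0 0 0 0;2 0 0 0 0 0;2 0 0 0 0 0;2 0 0 0 0 0;2 0 0 0 0 0;2 0 0 0 0 0;2 0 0 0 0 0;2 0 0 0 0 0;2 0 0 0 0 0;2 0 0 0 0 0'; python3 look.py w2 130
python3 - <<'E'
from h import *
s=state();c,o,M=cam("wrist",s);z=np.load("w2.npz");d=z["d"]
v,u=np.mgrid[150:260,120:440];uv=np.c_[u.ravel(),v.ravel()].astype(float)
q=cv2.undistortPoints(uv.reshape(-1,1,2),c["K"],c["dist_coeffs"])[:,0]
P=(o+(np.c_[q[:,0],-q[:,1],-np.ones(len(q))]*d[v.ravel(),u.ravel()][:,None])@M.T)
for k,(x,y) in enumerate([(.5545,.1),(.559,.0545),(.564,.009),(.5685,-.036)]):
    m=np.hypot(P[:,0]-x,P[:,1]-y)<.008;print(k+1,m.sum(),np.median(P[m,2]).round(4))
z0=np.load("top0.npz")["p"];p,_=grab_frame("top");f=cv2.absdiff(p,z0).max(2)
cv2.imwrite("pics/top1.png",p[:,:,::-1])
E
```

```text
time_s: 15.15
tcp_pos: [0.5659, 0.0089, 0.1845]
tcp_rot: [-1.165, -1.288, 1.278]
contact_force: [1.5, -0.3, 0.3]
finger_gap: 0.007
time_s: 15.98
tcp_pos: [0.5615, 0.0288, 0.1791]
tcp_rot: [-1.16, -1.282, 1.282]
contact_force: [-0.5, -0.5, -0.2]
finger_gap: 0.003
[0.56153431 0.02876745 0.17905328] [[-0.099 -0.    -0.995]
 [ 0.995 -0.    -0.099]
 [-0.    -1.     0.   ]] [-0.51  0.19  0.43  1.76 -0.08  1.21  1.61] [-0.45962721 -0.52082468 -0.17203462]
[359.4 199.1] [336 182  40  38 991] [0.5529 0.1001 0.064 ] depth [0.553  0.1002 0.0637]
1 292 0.0637
2 290 0.0638
3 294 0.0636
4 289 0.0637
```

View pics/w2.png

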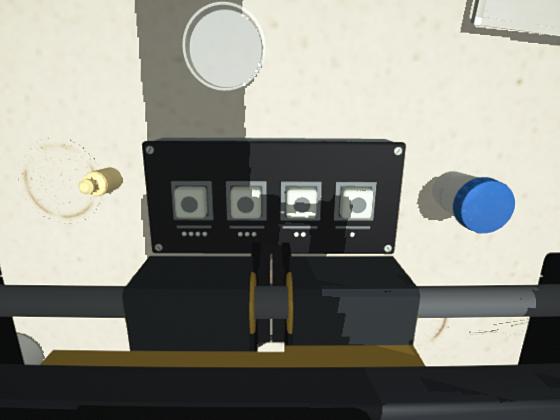

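The four keys, at columns 191, 246, 301 and 356 on row 204, now read 63.6–63.8 mm, so they are level. The petri dish, weight and pot are at the same pixels as before. I'm handing in.

```bash
python3 -c "from station import *;print(hand_in())"
```

```text
the job is handed in; nothing more can be done
None
```

The third key from the left was the latched one. I released it, and all four keys now stand level. The job is handed in at about 16 s.

- **Tapping:** I tapped the keys left to right with the closed fingertips. Keys 1, 2 and 4 met the finger at raised height, at about 3 N and no more than about 1.4 mm down. Key 3 gave no contact until about 59 mm and was rigid there. That matched the first depth reading of 58.6 mm.
- **Force on key 3:** its tap read 5.6 N on a signal with about 1 N of noise, slightly over the 5 N it should stay rigid to. When I came back with the finger at 60.7 mm there was still no contact, so it had stayed latched.
- **Release:** I lifted clear, pressed key 3 to at least 8.3 mm down (about 8 N), and let it go.
- **Last checks:** cap heights read 63.7, 63.8, 63.6 and 63.7 mm for keys 1 to 4. The petri dish, weight and pot are where they were in the wrist picture, and the tool is clear of the box at 0.18 m.
- **Not checked:** the two vials and the beaker were not compared with their starting positions after the job. The tool never went near them below their height.

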